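Shift the bench shaker into third gear

ROBOT

A 7-joint arm with a two-finger parallel gripper is mounted at the origin on the work surface. World frame = base frame: x ahead of the robot, y to its left, z up, the work surface at z = 0. Lengths are in mm, angles in rad, forces in N, time in s.
With the tool pointing down it reaches from about 400 to 925 mm from the base axis. Payload 5.6 kg.
Tool frame: the origin (TCP) lies at the very end of the fingers, on their centre line; the grasp point (between the pads) lies 19 mm behind it; z points along the fingers, x is the direction in which the jaws open and shut, and the axes are right-handed (so a half turn about z gives the same grasp; the last joint's range is limited). The gripper opens to 85 mm and grips with 20 to 120 N. Pads are 22 mm wide; open, the fingers measure 114 mm over their backs; the gripper's body (76 mm by 85 mm) begins 54 mm behind the grasp point. The pads swing forward as they close: fully open they stand 13 mm farther back than shut.
Start: joints at [-1.387, 0.468, -0.012, 1.603, 0.006, 1.071, -0.056], TCP at [146.201, 633.352, 209.79] pointing down, gripper open.
Joint ranges: [-2.53, 2.53], [-0.31, 2.02], [-1.57, 1.55], [0.28, 2.44], [-1.29, 4.43], [0.15, 1.84], [-2.92, 2.92]. Speed limits (rad/s): [2.57, 2.57, 3.14, 3.14, 3.14, 3.14, 3.14].

INTERFACE

Orientations are given as a unit quaternion [w, x, y, z].
In Python, from bench import * gives the robot as it stands.
- The arm moves only by the tool arm_command, never from a script. Its argument "series" is a list of rows, each a list of 3 entries, a list of its own where there are three numbers: the shift along the world's x, y, z in mm, then the turn, a rotation vector about the world's x, y, z in degrees, then the finger opening in mm, from 0 to 85.4. A call has 1 to 5 rows; each row shifts and turns the commanded pose from where the row before left it; what a row does not reach is not made up. A row lasts 1/10 s, in which the tool goes at most 50 mm and 8.59 degrees, less where a joint would pass 70% of its speed; a pose out of reach is approached as far as the arm can. A call is refused whole if a number of a shift passes 50 or a number of a turn 8.59, either way. A call with a gripper value outside its range is refused whole. The fingers move at their own pace and stop on an object; "force" is the grip in N (left out, the last holds). Time passes only in rows, so rows that do not move let the fingers close. It gives the time, the measured TCP pose, the force and the opening at its end, in the units of the state.
- sense(): the state, without advancing time (a new reading comes with each control period).
- get_image(name): name is "side" or "top"; returns a dict with "frame" (400x640x3 uint8, blue, green, red), "z_map" (400x640 float32, mm along the optical axis (not along the pixel's ray), 0 where there is no reading), "K" (3x3 intrinsics, pixels), "xyz" and "rotation" of the camera in the world. Camera axes: x right, y up, looking along -z (the intrinsics and any distortion apply to the point x, -y, -z); pixel columns grow to the right and rows downward; lengths in mm; the calibration is good to about 2 mm. A picture is of the moment at which its call begins.
- hand_in(): hands the job in, once; it reports no verdict.
The state is a dict: "clock": time; "joints": joint angles; "joint_velocities": joint speeds; "joint_efforts": joint torques, N m; "position": TCP position; "tcp_rot": TCP orientation; "contact_force": force on the tool from outside, world axes, zero at the start; "wrist_torque": the same for the moment, N m; "opening": opening from 0.0 (shut) to 1.0 (fully open).
Only numpy, scipy, OpenCV 4.12 (cv2) and the standard library are available. Lean on these libraries where they do the work, as an engineer would, in place of code of your own. Each camera call takes 0.05 s, during which the arm holds its last target.

TASK

Put the vial shaker into third gear by pushing its gear lever with the fingertips or the outside of the fingers: bring it to the middle channel of the H-shaped gate, across to the right, then forward, away from the robot, fully home into the far right slot (the one marked with three pips). Push gently, do not grip the knob, keep out of the fourth slot (near right), and leave the jar, bottles and beaker where they stand.

Things in the scene. Friction and masses are not known exactly. Their poses are not given: they have to be found in the camera images.
- shaker: White bench-top shaker, fixed, 240 x 290 mm, 125 mm high, turned up to 0.4 rad. Origin on the bench straight below the centre of its gate; x points forward (front panel to rear, away from the robot), y left, z up; housing spans x -120 to 120, y -200 to 90 mm. Right of the gate an aluminium tray (y -105 to -190 mm, walls to 143 mm above the bench) holds a small jar.
- gate_centre (a point): Centre of the H cut in the steel gate plate (134 x 122 mm), on its top face, 129 mm above the bench; axes as the shaker's. Two slots along x, 15 mm wide, to x +-38 mm: at y +21 (slot 1 forward, 2 near) and y -21 (slot 3 forward, 4 near), joined by the middle channel along y at x 0, 20 mm wide. 1 to 4 pips mark the slots. The lever's stem can move only within the H.
- slot3_end (a point): Where the stem's axis passes through the gate plate when the lever is fully home in slot 3: on the plate's top face, forward and right of the gate centre (+32, -22 mm in the shaker's axes).
- knob (a point): Centre of the black ball knob, 40 mm diameter, on the gear lever: a 10 mm steel stem pivoted 27 mm above the bench below the gate centre. Knob centre 175 mm from the pivot, 202 mm above the bench when upright, up to 12 mm lower at the slot ends. Moves 38 mm left/right, 52 mm forward/back. Starts anywhere in the left-hand leg of the H. Stays where it is left (about 2 N moves it, no spring).
- side (a joint): Sideways lean of the lever, rad: negative to the left (slots 1, 2), positive to the right (slots 3, 4), end stops at -0.22 and +0.22.
- fore (a joint): Forward lean of the lever, rad: positive forward (slots 1, 3), 0 in the middle channel, negative to the near side (slots 2, 4), end stops at -0.30 and +0.30. The lever passes across the middle channel only while this is within about 0.045 of 0.
- vial_jar_mid (a point): Bystander: capped clear jar, 32 mm diameter, 55 mm high, standing loose in the shaker's tray; point at its centre.
- reagent_mid (a point): Bystander: amber reagent bottle, 86 mm diameter, 170 mm high, on the bench to the left of the shaker; point half-way up.
- flask_mid (a point): Bystander: clear bottle, 64 mm diameter, 120 mm high, on the bench left and near; point half-way up.
- beaker_mid (a point): Bystander: glass beaker, 68 mm diameter, 85 mm high, on the bench to the right of the shaker; point half-way up.

How it is judged:
By the outcome, as a careful person would: the job done as asked, in the order asked, and still so for the second after the job is handed in, with the robot touching nothing.
It also fails if it takes over 59 s, if anything falls off the work surface, if the arm or the gripper's body presses on something with over 40 N, if the wrist force passes 120 N, or if a joint passes its speed limit or range.

## Working session

There is one attempt and no reset: what is moved stays moved. The work goes in short steps, Python scripts to look and compute and a tool call to move; the robot and the scene stay as the last step left them, time stands still between calls to the robot, and variables do not carry over. Pictures are saved under pics/ and viewed, and the job is handed in when it is done.

Besides the shell and the picture viewer there is one more tool, called after "Emit:" as name([rows], argument=value, ...), one row to a line, values as JSON. arm_command: Moves the arm, as the interface text tells. Its arguments: {"type":"object","properties":{"series":{"type":"array","items":{"type":"array"}},"force":{"type":"number"}},"required":["series"]}

```bash
ls; mkdir -p pics; python3 - <<'E'
from bench import *
import cv2,numpy as np
s=sense();print(s)
for n in("side","top"):
    d=get_image(n);cv2.imwrite(f"pics/{n}0.png",d["frame"]);np.savez(f"{n}0.npz",**d)
    print(n,d["K"],d["xyz"],d["rotation"])
E
```

```text
pics
{'clock': 0.0, 'joints': array([-1.38700073,  0.46833166, -0.01158493,  1.60364722,  0.00600467,
        1.07141857, -0.05631985]), 'joint_velocities': array([ 0.00254502,  0.00130857,  0.00165044,  0.00054613, -0.00074445,
       -0.00028386,  0.00207579]), 'joint_efforts': array([-1.23776263e-03, -5.32383013e+01,  2.10679136e-02, -2.51297235e+01,
        1.14448933e-02,  7.86777033e-03,  3.03293928e-05]), 'position': array([146.10184805, 632.7413538 , 208.85813306]), 'tcp_rot': array([ 6.02919236e-04,  7.82607919e-01,  6.22514306e-01, -6.48303950e-04]), 'contact_force': array([ 0.23381406, -0.18984308,  0.21296853]), 'wrist_torque': array([ 0.00120786, -0.01026871,  0.04209979]), 'opening': 0.9973670398153118}
side [[395.43694224   0.         320.83658513]
 [  0.         395.43694224 197.5196175 ]
 [  0.           0.           1.        ]] [431.39911478 719.68716867 653.89627996] [-0.10025864 -0.06214102  0.4499139   0.88524809]
top [[441.03398413   0.         317.38837531]
 [  0.         441.03398413 196.02192841]
 [  0.           0.           1.        ]] [ 380.23712341   17.05550867 1063.52558941] [-0.6533897  -0.06861442  0.08120669  0.74951947]
```

View pics/side0.png

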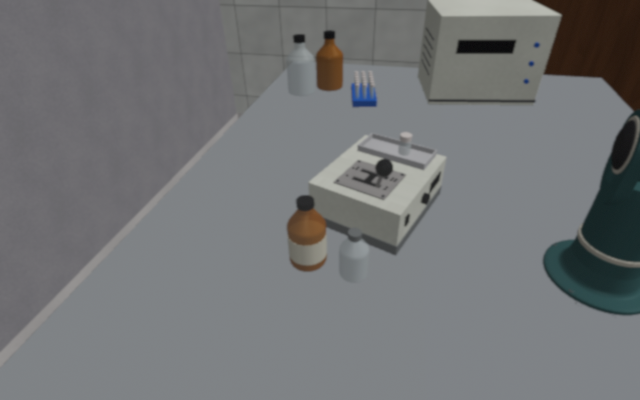

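View pics/top0.png

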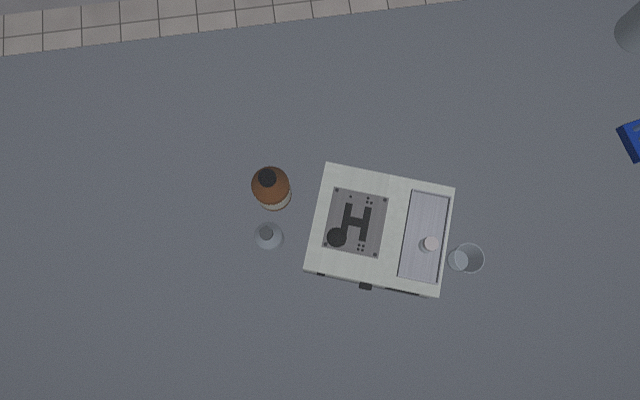

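```bash
cat > h.py <<'E'
import numpy as np,cv2
from scipy.spatial.transform import Rotation as R
def rot(d,order):
    q=np.array(d["rotation"]); return R.from_quat(q if order=='xyzw' else q[[1,2,3,0]]).as_matrix()
def proj(d,p,order='wxyz'):
    c=rot(d,order).T@(np.array(p,float)-d["xyz"]); c=c*[1,-1,-1]; u=d["K"]@c; return u[:2]/u[2],c[2]
def ray(d,uv,order='wxyz'):
    v=np.linalg.inv(d["K"])@np.array([uv[0],uv[1],1.]); return rot(d,order)@(v*[1,-1,-1])
def onplane(d,uv,z,order='wxyz'):
    r=ray(d,uv,order); return d["xyz"]+r*(z-d["xyz"][2])/r[2]
def depthpt(d,uv,order='wxyz'):
    z=d["z_map"][int(uv[1]),int(uv[0])]; return d["xyz"]+ray(d,uv,order)*z
E
python3 - <<'E'
from h import *
for n in("side","top"):
    d=dict(np.load(n+"0.npz"))
    for o in("wxyz","xyzw"):
        print(n,o,rot(d,o)[:,2],proj(d,(0,0,0),o),proj(d,(146,633,209),o), [depthpt(d,uv,o).round() for uv in ([(350,197),(330,175),(450,200),(200,300)] if n=="top" else [(350,180),(200,300)])])
E
```

```text
side wxyz [-0.20023595  0.78411049  0.58743196] (array([596.22071779, 274.40945055]), np.float64(862.0522202603847)) (array([766.15430531, 698.46008626]), np.float64(272.1714501220549)) [array([559., -66., 128.]), array([816., 254.,   0.])]
side xyzw [-0.20023595  0.12159133  0.9721734 ] (array([-206.11158057,  149.68021055]), np.float64(636.8266799532507)) (array([ 68.15227568, -87.12256906]), np.float64(385.9095739500491)) [array([ 630.,  685., -279.]), array([ 616.,  292., -104.])]
top wxyz [-0.20897492  0.03206809  0.97739507] (array([347.42555864, 467.25503271]), np.float64(960.571584665491)) (array([-16.85771892, 477.59230196]), np.float64(766.507252313114)) [array([569., -84., 127.]), array([625., -48., 122.]), array([ 530., -292.,  144.]), array([398., 288.,   3.])]
top xyzw [-0.20897492  0.9683127   0.13674791] (array([-1670.32117198, -5489.75646136]), np.float64(82.48995080491949)) (array([397.451516  , 977.00772166]), np.float64(-528.5219672605639)) [array([ 650., -896.,  934.]), array([ 609., -914.,  884.]), array([ 853., -835.,  942.]), array([  335., -1072.,  1164.])]
```

```bash
python3 - <<'E'
from h import *
d=dict(np.load("top0.npz"));f=d["frame"]
cv2.imwrite("pics/topz.png",cv2.resize(f[150:310,240:500],None,fx=3,fy=3,interpolation=cv2.INTER_CUBIC))
s=dict(np.load("side0.npz"));cv2.imwrite("pics/sidez.png",cv2.resize(s["frame"][110:300,270:470],None,fx=3,fy=3,interpolation=cv2.INTER_CUBIC))
E
```

```text
(no output)
```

View pics/topz.png

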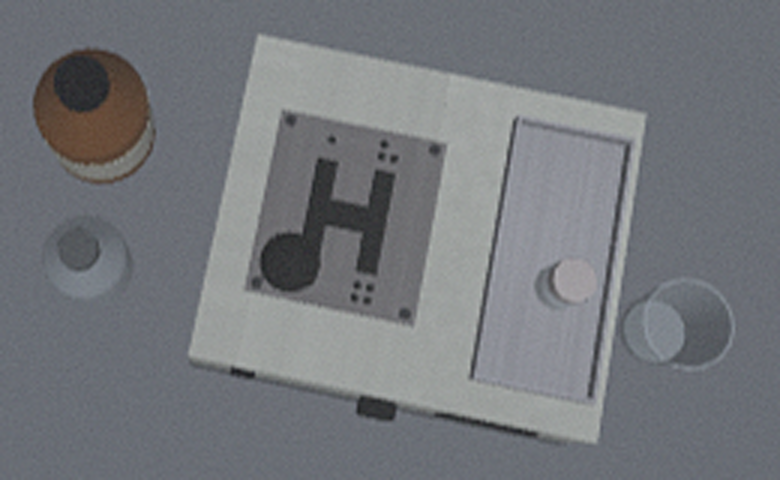

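View pics/sidez.png

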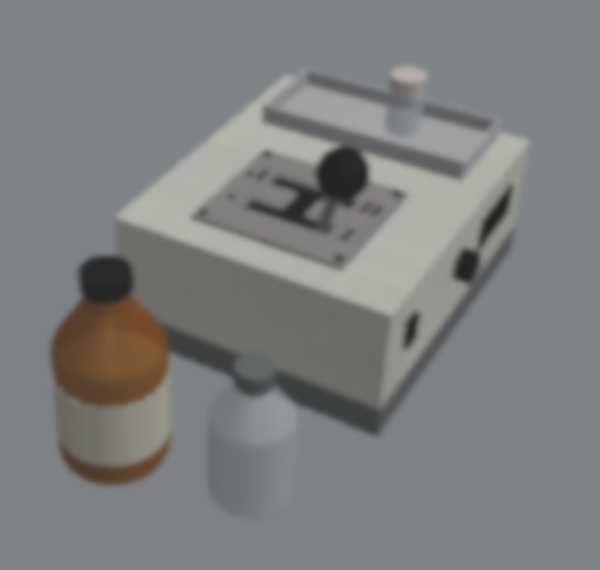

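```bash
cat >> h.py <<'E'
def gate(d):
    f=d["frame"];hsv=cv2.cvtColor(f,cv2.COLOR_BGR2HSV)
    g=f.min(axis=2)
    m=((g<120)).astype(np.uint8); 
    return m
def knob(d,G=None,lo=165):
    # black pixels with depth-point z>lo
    f=d["frame"];ys,xs=np.where((f.max(axis=2)<70)&(d["z_map"]>0))
    z=d["z_map"][ys,xs];v=np.linalg.inv(d["K"])@np.vstack([xs,ys,np.ones(len(xs))])
    P=d["xyz"]+((rot(d,'wxyz')@(v*np.array([[1],[-1],[-1]])))*z).T
    k=(P[:,2]>lo)&(P[:,2]<230)&(abs(P[:,0]-545)<110)&(abs(P[:,1]+100)<100)
    P=P[k]; 
    A=np.c_[2*P,np.ones(len(P))];b=(P**2).sum(1)
    c=np.linalg.lstsq(A,b,rcond=None)[0]
    return c[:3],np.sqrt(max(0,c[3]+c[:3]@c[:3])),P.mean(0),len(P),np.array([xs[k].mean(),ys[k].mean()]),
E
python3 - <<'E'
from h import *
T=dict(np.load("top0.npz"));S=dict(np.load("side0.npz"))
def un(l,o): return [(o[0]+(u+.5)/3-.5,o[1]+(v+.5)/3-.5) for u,v in l]
pl=np.array([(67,61),(67,-61),(-67,-61),(-67,61)])
Hm=[(45.5,28.5)] 
def fit(loc,w):
    a=loc-loc.mean(0);b=w-w.mean(0)
    th=np.arctan2((a[:,0]*b[:,1]-a[:,1]*b[:,0]).sum(),(a*b).sum())
    Rm=np.array([[np.cos(th),-np.sin(th)],[np.sin(th),np.cos(th)]]);t=w.mean(0)-Rm@loc.mean(0)
    print("th",th,"t",t,"res",(w-(loc@Rm.T+t)).round(1).tolist())
W=np.array([onplane(T,p,129)[:2] for p in un([(281,110),(446,143),(413,326),(245,290)],(240,150))]);fit(pl,W)
B=np.array([onplane(T,p,125)[:2] for p in un([(260,35),(646,113)],(240,150))]);fit(np.array([(120,90),(120,-200)]),B)
W=np.array([onplane(S,p,129)[:2] for p in un([(266,151),(407,193),(342,269),(192,215)],(270,110))])
fit(np.array([(67,-61),(-67,-61),(-67,61),(67,61)]),W)
for d in(T,S):
    r=knob(d);print(r); print(onplane(d,r[4],192))
# bystanders
for z,p in [(198-10,(571,280))]: print("jar",onplane(T,un([p],(240,150))[0],185))
for nm,p,z in[("reagent",(82,82),170),("flask",(78,250),120),("beaker",(690,322),85)]: print(nm,onplane(T,un([p],(240,150))[0],z))
E
```

```text
th -0.34198171181893905 t [513.48699991 -85.94220594] res [[-0.4, -0.0], [0.1, 0.3], [0.1, 0.7], [0.2, -1.0]]
th -0.34370880482264465 t [513.19158778 -87.24181582] res [[-0.4, -1.2], [0.4, 1.2]]
th -0.3511732759568121 t [513.00103191 -83.81059658] res [[-1.1, 2.3], [2.0, -0.7], [0.3, 0.2], [-1.2, -1.8]]
(array([478.42081229, -37.00863812, 193.00192089]), np.float64(18.59666383859222), array([477.81311153, -36.34680979, 204.94569401]), 297, array([336.21212121, 236.95286195]))
[479.26643132 -37.15450953 192.        ]
(array([480.19182496, -37.64295972, 190.80591279]), np.float64(20.792622230296317), array([478.87758024, -24.21575602, 197.76199101]), 225, array([383.56444444, 167.86222222]))
[479.46314884 -33.6696503  192.        ]
jar [ 442.59567292 -221.10306681  185.        ]
reagent [625.94117055  86.5831684  170.        ]
flask [516.55245357 107.33473369 120.        ]
beaker [ 407.36803987 -329.11615167   85.        ]
```

Emit:
arm_command([
  [[20,-30,6],[0,0,0],0],
  [[28,-37,6],[0,0,0],0],
  [[28,-37,6],[0,0,0],0],
  [[28,-37,6],[0,0,0],0],
  [[28,-37,6],[0,0,-2],0],
], force=20)

```text
clock: 0.6
position: [279.0, 453.5, 239.7]
tcp_rot: [0.0, 0.793, 0.609, -0.0]
contact_force: [1.5, -0.2, 0.0]
opening: 0.142
```

Emit:
arm_command([
  [[28,-37,0],[0,0,-2],0],
  [[28,-37,0],[0,0,-2.6],0],
  [[28,-37,0],[0,0,0],0],
  [[28,-37,0],[0,0,0],0],
  [[6,-40,0],[0,0,0],0],
])

```text
clock: 1.1
position: [398.7, 265.2, 239.7]
tcp_rot: [0.001, 0.818, 0.575, 0.001]
contact_force: [1.0, 0.0, 0.3]
opening: 0.003
```

Emit:
arm_command([
  [[5,-40,0],[0,0,0],0],
  [[5,-40,0],[0,0,0],0],
  [[5,-40,0],[0,0,0],0],
  [[5,-40,0],[0,0,0],0],
  [[5,-40,0],[0,0,0],0],
])

```text
clock: 1.6
position: [420.9, 65.7, 239.7]
tcp_rot: [-0.0, 0.817, 0.577, 0.0]
contact_force: [0.3, -0.4, 0.8]
opening: 0.002
```

Emit:
arm_command([
  [[5,-40,0],[0,0,0],0],
  [[4,-40,0],[0,0,0],0],
  [[0,0,0],[0,0,0],0],
  [[0,0,0],[0,0,0],0],
])

```text
clock: 2.0
position: [430.0, -13.0, 239.6]
tcp_rot: [-0.0, 0.818, 0.576, -0.0]
contact_force: [-0.6, 1.2, 0.4]
opening: -0.003
```

```bash
cat > look.py <<'E'
import sys
from bench import *
from h import *
G=np.array([513.3,-85.8]);th=-0.343
Rm=np.array([[np.cos(th),-np.sin(th)],[np.sin(th),np.cos(th)]])
s=sense();print("t",s["clock"],"tcp",s["position"].round(1),"local",(Rm.T@(s["position"][:2]-G)).round(1),"F",s["contact_force"].round(1),"Floc",(Rm.T@s["contact_force"][:2]).round(1))
for n in("side","top"):
    d=get_image(n);f=d["frame"]
    c=f[150:310,240:500] if n=="top" else f[60:300,220:520]
    cv2.imwrite(f"pics/{n}{sys.argv[1]}.png",cv2.resize(c,None,fx=2.5,fy=2.5,interpolation=cv2.INTER_CUBIC))
    try:
        r=knob(d);print(n,r[0].round(1),"r",r[1].round(1),"n",r[3],"knob local",(Rm.T@(r[0][:2]-G)).round(1))
    except Exception as e: print(n,e)
E
python3 look.py 1
```

```text
t 2.0 tcp [430.  -13.  239.6] local [-103.    40.5] F [-0.6  1.2  0.4] Floc [-1.   0.9]
side [480.5 -37.3 191.2] r 20.6 n 221 knob local [-47.2  34.6]
top [0. 0. 0.] r 0.0 n 0 knob local [-512.3  -91.8]h.py:27: RuntimeWarning: Mean of empty slice.
  return c[:3],np.sqrt(max(0,c[3]+c[:3]@c[:3])),P.mean(0),len(P),np.array([xs[k].mean(),ys[k].mean()]),
  ret = um.true_divide(
  ret = ret.dtype.type(ret / rcount)
```

Emit:
arm_command([
  [[-1,-4,-20],[0,0,0],0],
  [[0,0,-20],[0,0,0],0],
  [[0,0,-20],[0,0,0],0],
  [[0,0,0],[0,0,0],0],
  [[0,0,0],[0,0,0],0],
])

```text
clock: 2.6
position: [429.2, -15.7, 179.9]
tcp_rot: [-0.0, 0.817, 0.577, -0.0]
contact_force: [-0.4, -0.3, 0.9]
opening: 0.003
```

```bash
python3 look.py 2 2>/dev/null
```

```text
t 2.6 tcp [429.2 -15.7 179.9] local [-102.8   37.7] F [-0.4 -0.3  0.9] Floc [-0.3 -0.4]
side [466.3 -15.9 200.4] r 21.9 n 235 knob local [-67.8  50. ]
top [0. 0. 0.] r 0.0 n 0 knob local [-512.3  -91.8]
```

View pics/side2.png

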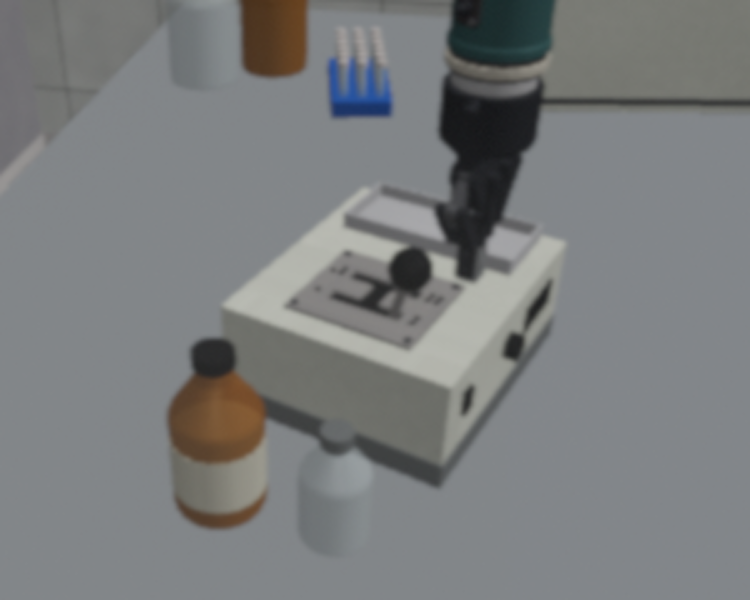

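View pics/top2.png

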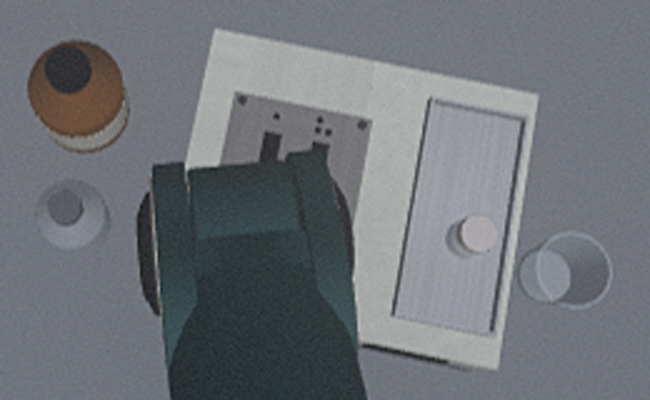

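Emit:
arm_command([
  [[7.5,-2.7,0],[0,0,0],0],
  [[7.5,-2.7,0],[0,0,0],0],
  [[5.6,-2,0],[0,0,0],0],
  [[3.8,-1.4,0],[0,0,0],0],
  [[3.8,-1.4,0],[0,0,0],0],
])

```text
clock: 3.2
position: [457.4, -26.7, 179.9]
tcp_rot: [-0.001, 0.817, 0.576, -0.0]
contact_force: [-5.2, 2.8, 9.8]
opening: -0.003
```

Emit:
arm_command([
  [[3.8,-1.4,0],[0,0,0],0],
  [[3.8,-1.4,0],[0,0,0],0],
  [[3.8,-1.4,0],[0,0,0],0],
  [[3.8,-1.4,0],[0,0,0],0],
  [[0,0,0],[0,0,0],0],
])

```text
clock: 3.7
position: [475.5, -30.1, 183.2]
tcp_rot: [-0.0, 0.817, 0.577, 0.003]
contact_force: [-6.2, 6.9, 25.9]
opening: 0.001
```

```bash
cat >> h.py <<'E'
from scipy.optimize import least_squares
def knob2(d,seed):
    f=d["frame"];ys,xs=np.where((f.max(axis=2)<75)&(d["z_map"]>0))
    z=d["z_map"][ys,xs];v=np.linalg.inv(d["K"])@np.vstack([xs,ys,np.ones(len(xs))])
    P=d["xyz"]+((rot(d,'wxyz')@(v*np.array([[1],[-1],[-1]])))*z).T
    c=np.array(seed,float)
    for tol in(14,10,7,5,4,4):
        D=np.linalg.norm(P-c,axis=1);Q=P[abs(D-20)<tol]
        if len(Q)<15: return c,len(Q)
        c=least_squares(lambda x:np.linalg.norm(Q-x,axis=1)-20,c,loss='soft_l1').x
    return c,len(Q)
E
sed -i 's/^    try:/    sl=np.array([float(sys.argv[2]),float(sys.argv[3])]);w=Rm@sl+G\n    c,k=knob2(d,[w[0],w[1],float(np.sqrt(175**2-sl@sl)+27)]);print(n,c.round(1),k,"KNOB local",(Rm.T@(c[:2]-G)).round(1))\n    continue\n    try:/' look.py
python3 look.py 3 -30 36
```

```text
t 3.7 tcp [475.5 -30.1 183.2] local [-54.3  39.7] F [-6.2  6.9 25.9] Floc [-8.1  4.5]
side [497.8 -40.7 195.5] 212 KNOB local [-29.8  37.2]
top [497.2 -41.8 195.6] 0 KNOB local [-30.  36.]
```

View pics/side3.png

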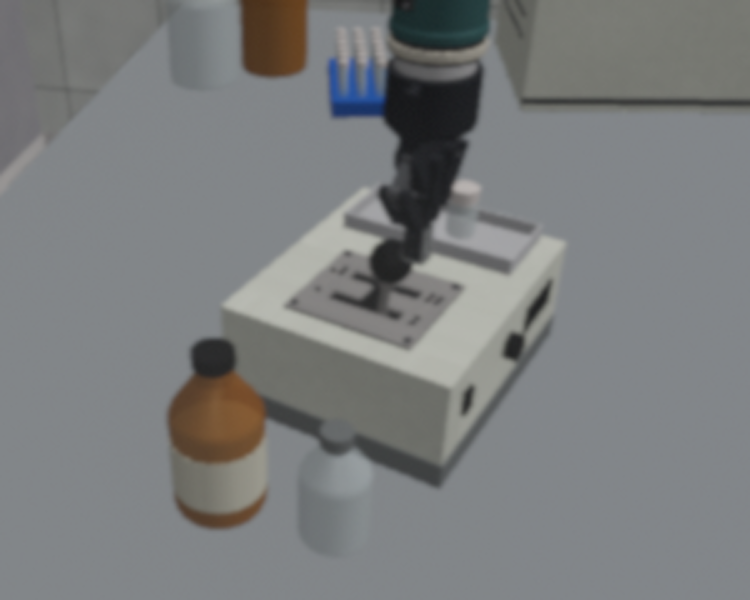

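```bash
python3 - <<'E'
from bench import *
from h import *
d=get_image("side");s=sense();print(s["clock"],s["position"].round(1),s["contact_force"].round(1),s["wrist_torque"].round(2))
f=d["frame"];cv2.imwrite("pics/z4.png",cv2.resize(f[110:190,340:440],None,fx=7,fy=7,interpolation=cv2.INTER_CUBIC))
G=np.array([513.3,-85.8]);th=-0.343
Rm=np.array([[np.cos(th),-np.sin(th)],[np.sin(th),np.cos(th)]])
for v in range(130,176,3):
    row=[]
    for u in range(366,400,3):
        p=depthpt(d,(u,v));l=Rm.T@(p[:2]-G)
        row.append("%4d,%4d,%4d"%(l[0],l[1],p[2]) if f[v,u].max()<80 else "   .   ")
    print(v," | ".join(row))
E
```

```text
3.85 [475.2 -30.1 183.2] [-7.5  6.1 24.8] [1.35 0.98 0.07]
130    .    |    .    |    .    |    .    |    .    |  -56,  83, 304 |  -60,  77, 303 |  -64,  72, 302 |  -65,  59, 297 |  -70,  56, 297 |  -67,  31, 285 |  -72,  28, 285
133    .    |    .    |    .    |    .    |  -54,  91, 301 |  -58,  86, 300 |  -56,  66, 291 |  -63,  68, 293 |  -65,  58, 289 |  -70,  55, 290 |  -68,  33, 280 |  -71,  24, 277
136    .    |    .    |  -46, 100, 296 |  -51,  97, 296 |  -58,  98, 298 |  -62,  94, 298 |  -63,  81, 293 |  -61,  61, 283 |  -64,  55, 281 |  -71,  56, 284 |  -69,  33, 273 |  -66,  10, 262
139    .    |    .    |  -45,  97, 289 |  -53, 100, 292 |  -58,  97, 292 |  -65,  98, 294 |  -65,  86, 289 |  -59,  55, 273 |  -65,  55, 275 |  -71,  53, 275 |  -66,  25, 262 |  -67,  10, 255
142    .    |    .    |    .    |  -49,  90, 280 |  -56,  93, 283 |  -65,  98, 288 |  -67,  88, 283 |  -50,  34, 254 |  -65,  53, 267 |  -65,  36, 259 |   17,-187, 134 |    .   
145    .    |    .    |    .    |    .    | -348, 731, 653 |  -61,  88, 275 |  -66,  85, 275 |  -65,  68, 267 |  -65,  51, 259 |  
[... 886 characters left out ...]
3 |  -55,  51, 213 |  -61,  49, 214 |    .    |    .    |    .    |    .   
166    .    |  -23,  57, 199 |  -29,  56, 200 |  -36,  54, 201 |  -42,  52, 202 |  -46,  46, 200 |    .    |    .    |    .    |    .    |    .    |    .   
169    .    |  -22,  54, 189 |  -30,  57, 193 |  -38,  57, 196 |  -42,  50, 193 |  -46,  45, 192 |    .    |    .    |    .    |    .    |    .    |    .   
172   23, -25, 123 |   17, -30, 122 |  -28,  52, 182 |  -36,  53, 185 |  -41,  47, 183 |    .    |    .    |    .    |    .    |    .    |    .    |    .   
175    .    |    9, -12, 125 |  -21,  34, 162 |  -30,  38, 167 |   -7, -28, 123 |  -16, -27, 126 |    .    |    .    |    .    |    .    |    .    |    .
```

View pics/z4.png

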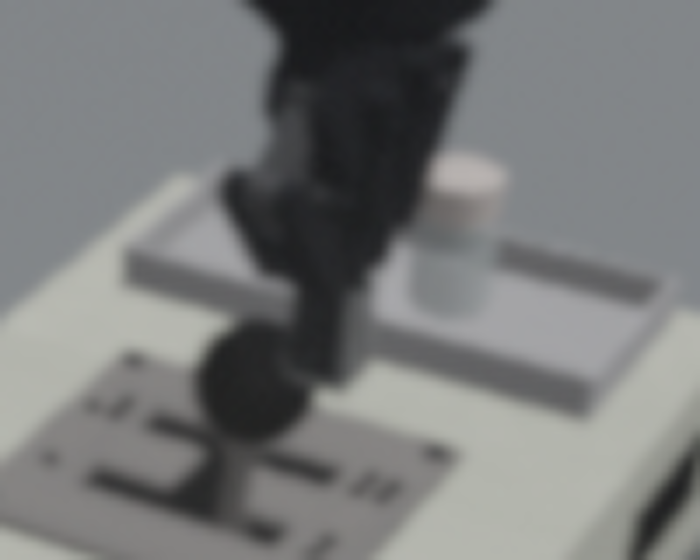

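```bash
python3 - <<'E'
from bench import *
from h import *
d=get_image("side");s=sense()
print(proj(d,s["position"]))
for z in (190,195,200,205,210):print(z,proj(d,[*s["position"][:2],z]))
E
```

```text
(array([385.02569317, 172.31329465]), np.float64(873.1967145686205))
190 (array([385.26023464, 169.68543879]), np.float64(869.1882214877114))
195 (array([385.43346914, 167.74448011]), np.float64(866.2510616830591))
200 (array([385.6078824, 165.7903144]), np.float64(863.3139018784069))
205 (array([385.78348648, 163.8228064 ]), np.float64(860.3767420737547))
210 (array([385.96029363, 161.84181901]), np.float64(857.4395822691024))
```

```bash
python3 - <<'E'
from h import *
d=dict(np.load("side0.npz"))
for z in (180,190,195,200,205,210):print(z,proj(d,[429.2,-15.7,z])[0])
for dx,dy in((11,14.5),(-11,14.5),(11,-14.5),(-11,-14.5)):
    th=-.343;c,s=np.cos(th),np.sin(th);print(proj(d,[429.2+c*dx-s*dy,-15.7+s*dx+c*dy,180])[0])
E
```

```text
180 [405.60032456 179.37065666]
190 [406.09474817 175.47546127]
195 [406.34453555 173.50757257]
200 [406.5960639  171.52596796]
205 [406.84935151 169.53050355]
210 [407.10441688 167.52103342]
[398.10099898 181.0711141 ]
[407.68678503 184.06566107]
[403.5844596  174.83450796]
[413.01664238 177.68902107]
```

```bash
python3 - <<'E'
import cv2
f=cv2.imread("pics/side2.png");cv2.imwrite("pics/side2z.png",cv2.resize(f[100:320,340:560],None,fx=3,fy=3))
E
```

```text
(no output)
```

View pics/side2z.png

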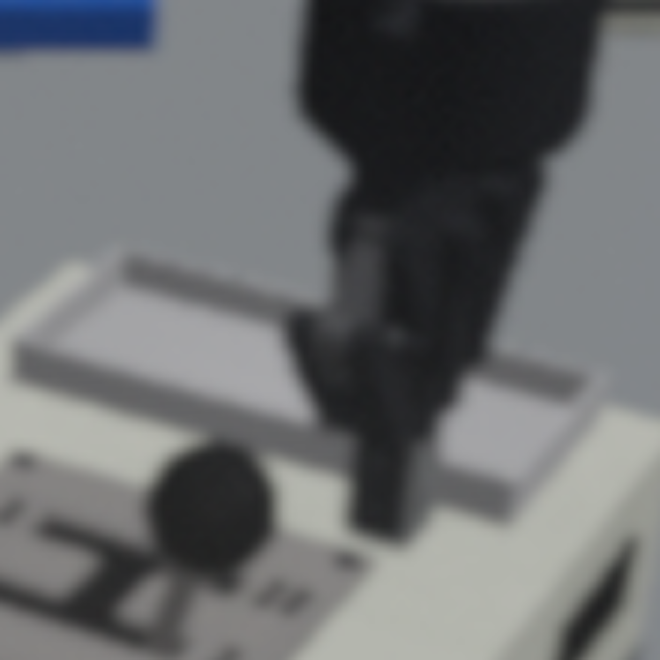

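Emit:
arm_command([
  [[-14,5,0],[0,0,0],0],
  [[-14,5,0],[0,0,0],0],
  [[-14,5,0],[0,0,0],0],
  [[0,0,-12],[0,0,0],0],
  [[0,0,-13],[0,0,0],0],
])

```text
clock: 4.4
position: [431.1, -17.2, 154.5]
tcp_rot: [0.0, 0.817, 0.577, 0.001]
contact_force: [-0.0, 0.2, -0.3]
opening: -0.0
```

```bash
python3 look.py 5 -30 36
```

```text
t 4.4 tcp [431.1 -17.2 154.5] local [-100.5   36.9] F [-0.   0.2 -0.3] Floc [-0.1  0.2]
side [498.1 -40.7 195.2] 224 KNOB local [-29.5  37.3]
top [497.2 -41.8 195.6] 3 KNOB local [-30.  36.]
```

View pics/side5.png

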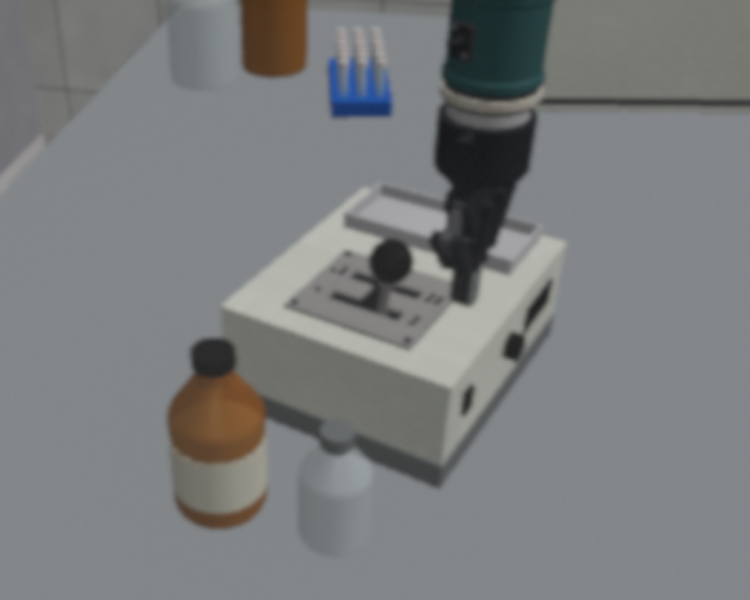

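Emit:
arm_command([
  [[11,-4,0],[0,0,0],0],
  [[11,-4,0],[0,0,0],0],
  [[11,-4,0],[0,0,0],0],
  [[4.7,-1.7,0],[0,0,0],0],
  [[4.7,-1.7,0],[0,0,0],0],
])

```text
clock: 5.0
position: [473.1, -32.9, 154.7]
tcp_rot: [-0.0, 0.817, 0.576, -0.0]
contact_force: [-2.5, 0.6, 0.9]
opening: 0.001
```

Emit:
arm_command([
  [[3.8,-1.4,0],[0,0,0],0],
  [[3.8,-1.4,0],[0,0,0],0],
  [[0,0,0],[0,0,0],0],
])

```text
clock: 5.3
position: [480.9, -35.8, 154.8]
tcp_rot: [0.0, 0.817, 0.576, 0.0]
contact_force: [-1.2, 0.1, 0.2]
opening: -0.0
```

```bash
python3 look.py 6 -20 36
```

```text
t 5.3 tcp [480.9 -35.8 154.8] local [-47.3  36.2] F [-1.2  0.1  0.2] Floc [-1.2 -0.3]
side [510.5 -44.6 196.9] 177 KNOB local [-16.5  37.9]
top [506.6 -45.2 197.1] 0 KNOB local [-20.  36.]
```

View pics/side6.png

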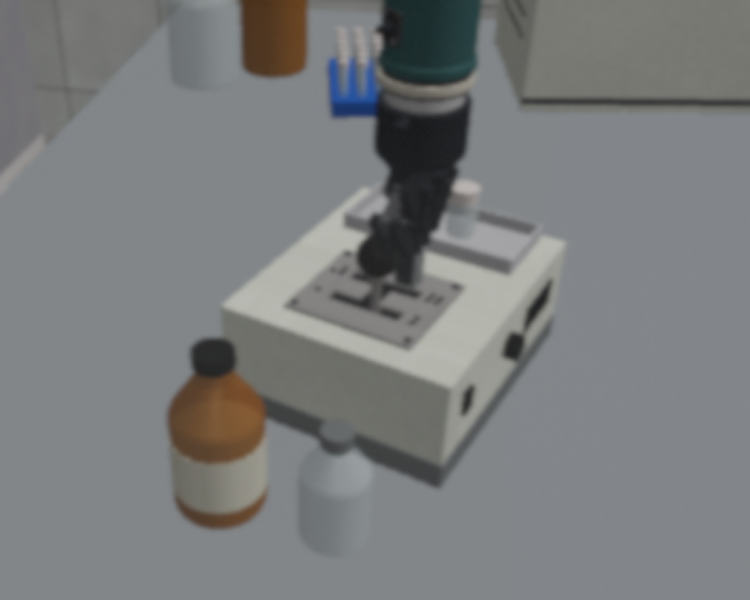

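Emit:
arm_command([
  [[4.1,-1.5,0],[0,0,0],0],
  [[4.1,-1.5,0],[0,0,0],0],
  [[4.1,-1.5,0],[0,0,0],0],
  [[4.1,-1.5,0],[0,0,0],0],
  [[0,0,0],[0,0,0],0],
])

```text
clock: 5.9
position: [497.7, -42.0, 154.8]
tcp_rot: [0.0, 0.817, 0.576, 0.0]
contact_force: [-1.8, 0.6, 1.9]
opening: -0.002
```

```bash
python3 look.py 7 0 37
```

```text
t 5.9 tcp [497.7 -42.  154.8] local [-29.4  36. ] F [-1.8  0.6  1.9] Floc [-1.9 -0. ]
side [527.1 -50.8 197.8] 171 KNOB local [ 1.2 37.6]
top [525.7 -51.  198. ] 0 KNOB local [-0. 37.]
```

Emit:
arm_command([
  [[-12,4.3,0],[0,0,0],0],
  [[-12.5,4.4,0],[0,0,0],0],
  [[8.7,24.5,0],[0,0,0],0],
  [[8.7,24.5,0],[0,0,0],0],
  [[0,0,0],[0,0,0],0],
])

```text
clock: 6.5
position: [489.7, 19.9, 154.9]
tcp_rot: [-0.0, 0.816, 0.579, 0.001]
contact_force: [-0.7, 0.5, 0.6]
opening: 0.001
```

Emit:
arm_command([
  [[18,-6.4,0],[0,0,0],0],
  [[18,-6.4,0],[0,0,0],0],
  [[18,-6.4,0],[0,0,0],0],
  [[0,0,0],[0,0,0],0],
  [[0,0,0],[0,0,0],0],
])

```text
clock: 7.0
position: [542.6, -3.4, 154.5]
tcp_rot: [-0.0, 0.817, 0.576, -0.001]
contact_force: [0.3, -0.3, -0.7]
opening: 0.001
```

```bash
python3 look.py 8 0 37
```

```text
t 7.0 tcp [542.6  -3.4 154.5] local [-0.1 87.4] F [ 0.3 -0.3 -0.7] Floc [ 0.3 -0.1]
side [527.3 -50.8 197.8] 142 KNOB local [ 1.4 37.6]
top [525.7 -51.  198. ] 1 KNOB local [-0. 37.]
```

View pics/side8.png

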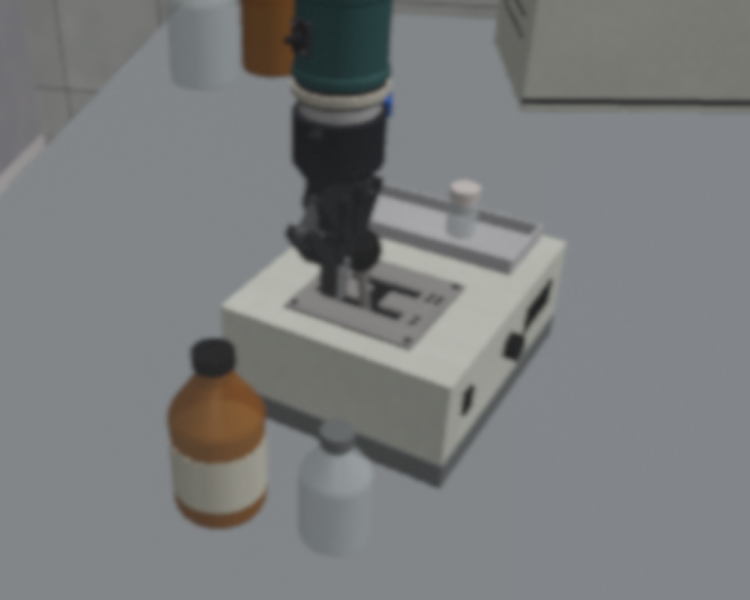

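View pics/top8.png

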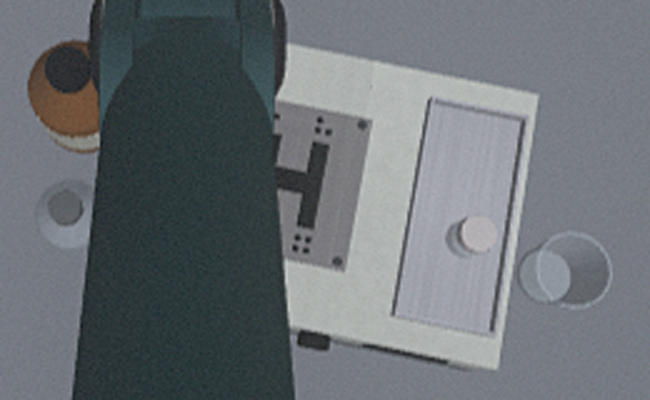

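Emit:
arm_command([
  [[1,-1,6],[0,0,0],0],
  [[-1.7,-4.7,0],[0,0,0],0],
  [[-1.7,-4.7,0],[0,0,0],0],
  [[-1.7,-4.7,0],[0,0,0],0],
  [[-1.7,-4.7,0],[0,0,0],0],
])

```text
clock: 7.6
position: [538.3, -22.8, 161.0]
tcp_rot: [-0.0, 0.817, 0.576, 0.001]
contact_force: [0.7, 3.0, 1.4]
opening: -0.002
```

Emit:
arm_command([
  [[-1.7,-4.7,0],[0,0,0],0],
  [[-1.7,-4.7,0],[0,0,0],0],
  [[0,0,0],[0,0,0],0],
])

```text
clock: 7.9
position: [534.6, -33.2, 160.9]
tcp_rot: [0.0, 0.817, 0.576, 0.0]
contact_force: [1.7, 1.4, 0.9]
opening: 0.001
```

```bash
python3 look.py 9 0 25
```

```text
t 7.9 tcp [534.6 -33.2 160.9] local [ 2.3 56.7] F [1.7 1.4 0.9] Floc [1.1 1.8]
side [522.8 -64.5 200.7] 120 KNOB local [ 1.8 23.2]
top [521.7 -62.3 200.2] 0 KNOB local [ 0. 25.]
```

View pics/side9.png

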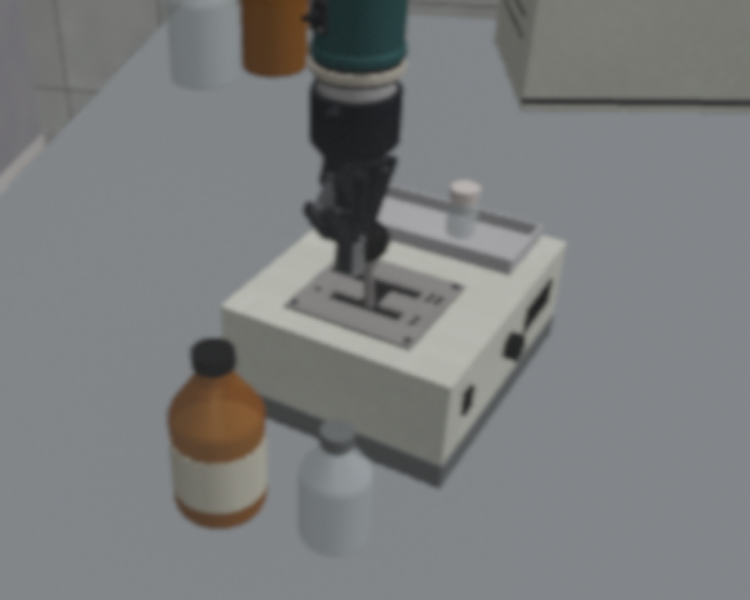

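Emit:
arm_command([
  [[-1.7,-4.7,0],[0,0,0],0],
  [[-1.7,-4.7,0],[0,0,0],0],
  [[-1.7,-4.7,0],[0,0,0],0],
  [[-1.7,-4.7,0],[0,0,0],0],
  [[-1.7,-4.7,0],[0,0,0],0],
])

```text
clock: 8.5
position: [525.9, -56.4, 160.8]
tcp_rot: [-0.0, 0.817, 0.576, -0.0]
contact_force: [-0.0, 1.5, 0.9]
opening: 0.002
```

```bash
python3 look.py 10 1 0
```

```text
t 8.5 tcp [525.9 -56.4 160.8] local [ 2.  31.9] F [-0.   1.5  0.9] Floc [-0.5  1.4]
side [514.2 -87.2 202.1] 105 KNOB local [ 1.3 -1. ]
top [514.2 -86.1 202. ] 0 KNOB local [1. 0.]
```

Knob is at mid-channel. Continue to the right.

Emit:
arm_command([
  [[-1.7,-4.7,0],[0,0,0],0],
  [[-1.7,-4.7,0],[0,0,0],0],
  [[-1.7,-4.7,0],[0,0,0],0],
  [[-1.7,-4.7,0],[0,0,0],0],
  [[-1.7,-4.7,0],[0,0,0],0],
])

```text
clock: 9.1
position: [517.4, -79.9, 160.7]
tcp_rot: [-0.0, 0.817, 0.576, -0.0]
contact_force: [0.7, 1.2, -0.2]
opening: 0.002
```

Emit:
arm_command([
  [[-1.4,-3.8,0],[0,0,0],0],
  [[-1,-2.8,0],[0,0,0],0],
  [[0,0,0],[0,0,0],0],
])

```text
clock: 9.4
position: [514.9, -86.5, 160.6]
tcp_rot: [-0.0, 0.817, 0.576, -0.0]
contact_force: [2.0, -0.1, -1.1]
opening: 0.004
```

```bash
python3 look.py 11 1 -32
```

```text
t 9.4 tcp [514.9 -86.5 160.6] local [ 1.8 -0.1] F [ 2.  -0.1 -1.1] Floc [2.  0.6]
side [ 503.9 -117.2  199.2] 106 KNOB local [  1.7 -32.7]
top [ 503.5 -116.3  199. ] 0 KNOB local [  1. -32.]
```

View pics/side11.png

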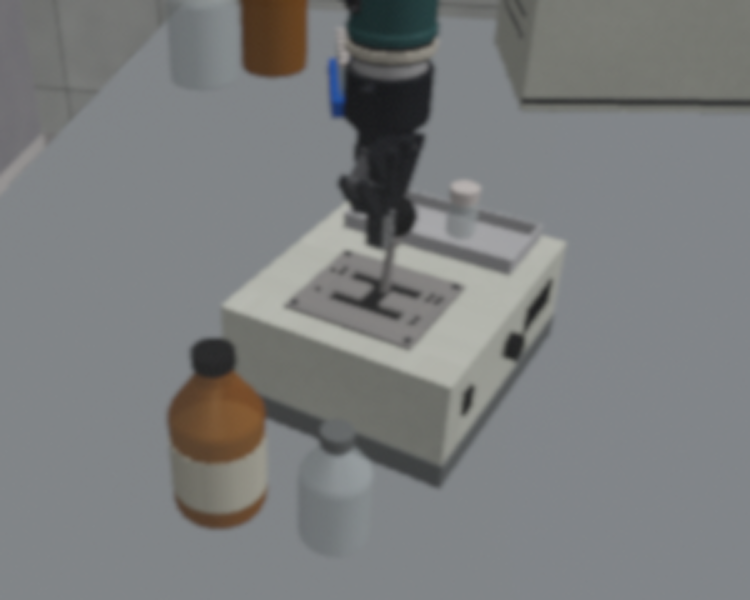

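Nearly there (knob y ≈ −33, stop at about −38). Finish gently, watching the force.

Emit:
arm_command([
  [[-0.7,-1.9,0],[0,0,0],0],
  [[-0.7,-1.9,0],[0,0,0],0],
  [[0,0,0],[0,0,0],0],
])

```text
clock: 9.8
position: [513.7, -89.9, 160.7]
tcp_rot: [-0.0, 0.817, 0.576, -0.0]
contact_force: [1.1, 0.2, -1.2]
opening: 0.002
```

Emit:
arm_command([
  [[-0.7,-1.9,0],[0,0,0],0],
  [[0,0,0],[0,0,0],0],
])

```text
clock: 10.0
position: [513.2, -91.2, 160.7]
tcp_rot: [-0.0, 0.817, 0.576, 0.0]
contact_force: [1.8, 1.9, -1.2]
opening: -0.001
```

```bash
python3 look.py 12 1 -37
```

```text
t 10.0 tcp [513.2 -91.2 160.7] local [ 1.8 -5.1] F [ 1.8  1.9 -1.2] Floc [1.  2.4]
side [ 502.8 -121.1  198.6] 105 KNOB local [  2.  -36.8]
top [ 501.8 -121.   198. ] 0 KNOB local [  1. -37.]
```

Emit:
arm_command([
  [[-0.4,-1,0],[0,0,0],0],
  [[0,0,0],[0,0,0],0],
  [[5,14,0],[0,0,0],0],
  [[-18,6.5,0],[0,0,0],0],
  [[-18,6.5,0],[0,0,0],0],
])

```text
clock: 10.6
position: [481.9, -65.5, 160.8]
tcp_rot: [0.001, 0.817, 0.577, -0.0]
contact_force: [-0.1, -0.1, 0.5]
opening: 0.0
```

Emit:
arm_command([
  [[-18,6.5,0],[0,0,0],0],
  [[-6,2,0],[0,0,0],0],
  [[-8,-22,0],[0,0,0],0],
  [[-8,-22,0],[0,0,0],0],
  [[0,0,-6],[0,0,0],0],
])

```text
clock: 11.1
position: [442.2, -104.1, 155.7]
tcp_rot: [0.001, 0.818, 0.575, 0.001]
contact_force: [-0.0, 0.0, 0.4]
opening: -0.001
```

```bash
python3 look.py 13 1 -37
```

```text
t 11.1 tcp [ 442.2 -104.1  155.7] local [-60.8 -41.2] F [-0.   0.   0.4] Floc [-0.  0.]
side [ 501.9 -121.8  197.9] 196 KNOB local [  1.4 -37.7]
top [ 501.8 -121.   198. ] 0 KNOB local [  1. -37.]
```

View pics/side13.png

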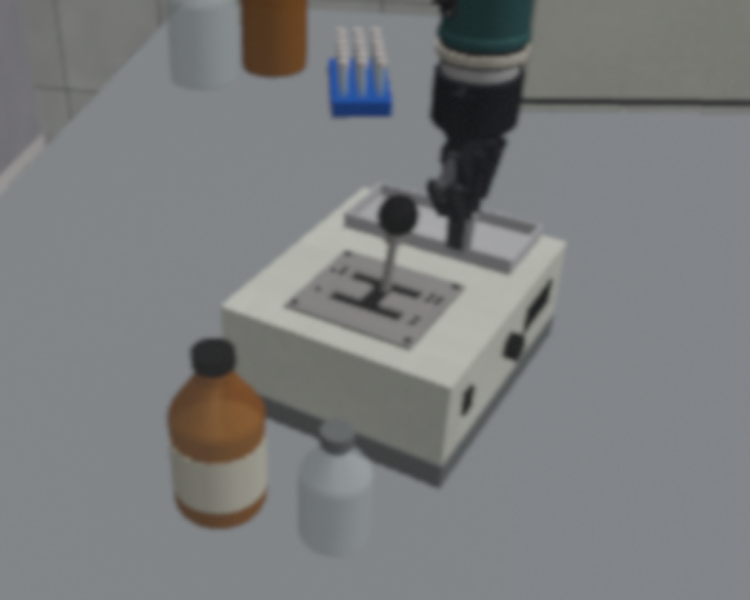

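View pics/top13.png

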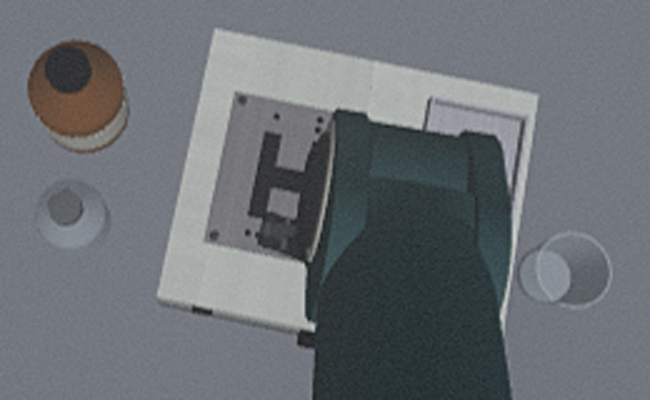

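Emit:
arm_command([
  [[10.4,-0.4,0],[0,0,0],0],
  [[9.4,-3.4,0],[0,0,0],0],
  [[4.7,-1.7,0],[0,0,0],0],
  [[4.7,-1.7,0],[0,0,0],0],
  [[4.7,-1.7,0],[0,0,0],0],
])

```text
clock: 11.7
position: [475.8, -110.0, 154.6]
tcp_rot: [-0.0, 0.817, 0.577, -0.0]
contact_force: [-1.9, 0.7, 1.8]
opening: -0.002
```

Emit:
arm_command([
  [[4.7,-1.7,0],[0,0,0],0],
  [[4.7,-1.7,0],[0,0,0],0],
  [[4.7,-1.7,0],[0,0,0],0],
  [[0,0,0],[0,0,0],0],
])

```text
clock: 12.1
position: [490.4, -115.4, 154.8]
tcp_rot: [0.0, 0.817, 0.576, 0.0]
contact_force: [0.4, -0.5, 0.9]
opening: -0.001
```

```bash
python3 look.py 14 15 -38
```

```text
t 12.1 tcp [ 490.4 -115.4  154.8] local [-11.6 -35.6] F [ 0.4 -0.5  0.9] Floc [ 0.5 -0.4]
side [ 519.2 -127.7  197.2] 149 KNOB local [ 19.6 -37.4]
top [ 514.6 -126.6  197.2] 0 KNOB local [ 15. -38.]
```

View pics/side14.png

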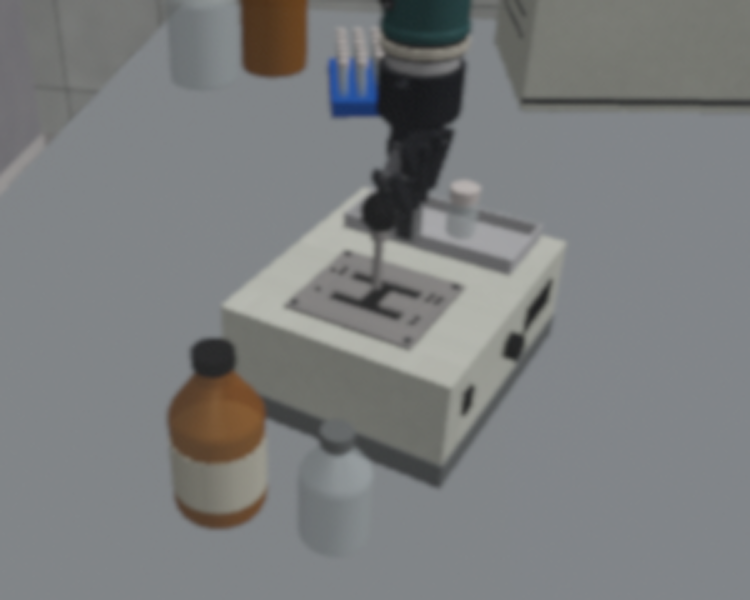

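Emit:
arm_command([
  [[4.7,-1.7,-1],[0,0,0],0],
  [[4.7,-1.7,-1],[0,0,0],0],
  [[4.7,-1.7,-1],[0,0,0],0],
  [[4.7,-1.7,-1],[0,0,0],0],
  [[4.7,-1.7,0],[0,0,0],0],
])

```text
clock: 12.7
position: [513.5, -123.6, 150.4]
tcp_rot: [-0.0, 0.817, 0.576, -0.0]
contact_force: [-0.7, 0.7, -0.7]
opening: -0.002
```

```bash
python3 look.py 15 42 -38
```

```text
t 12.7 tcp [ 513.5 -123.6  150.4] local [ 12.9 -35.6] F [-0.7  0.7 -0.7] Floc [-0.9  0.4]
side [ 541.9 -135.2  192.5] 135 KNOB local [ 43.6 -36.8]
top [ 540.1 -135.7  192.6] 0 KNOB local [ 42. -38.]
```

Emit:
arm_command([
  [[2.8,-1,0],[0,0,0],0],
  [[2.8,-1,0],[0,0,0],0],
  [[0,0,0],[0,0,0],0],
])

```text
clock: 13.1
position: [519.1, -125.7, 150.7]
tcp_rot: [0.0, 0.817, 0.576, 0.0]
contact_force: [-1.4, 0.5, -1.2]
opening: 0.0
```

Emit:
arm_command([
  [[1.4,-0.5,0],[0,0,0],0],
  [[0,0,0],[0,0,0],0],
])

```text
clock: 13.3
position: [520.3, -126.2, 150.8]
tcp_rot: [0.0, 0.817, 0.576, 0.0]
contact_force: [-1.2, 0.7, -0.6]
opening: -0.003
```

```bash
python3 look.py 16 50 -37
```

```text
t 13.3 tcp [ 520.3 -126.2  150.8] local [ 20.2 -35.6] F [-1.2  0.7 -0.6] Floc [-1.3  0.3]
side [ 548.9 -137.4  191. ] 136 KNOB local [ 50.9 -36.6]
top [ 547.9 -137.5  190.6] 0 KNOB local [ 50. -37.]
```

Now 1 mm at a time until the force rises at the stop.

Emit:
arm_command([
  [[0.9,-0.3,0],[0,0,0],0],
  [[0,0,0],[0,0,0],0],
])

```text
clock: 13.6
position: [521.2, -126.5, 150.8]
tcp_rot: [0.0, 0.817, 0.576, 0.0]
contact_force: [-1.1, 0.6, -0.2]
opening: -0.003
```

Emit:
arm_command([
  [[0.9,-0.3,0],[0,0,0],0],
  [[0,0,0],[0,0,0],0],
])

```text
clock: 13.8
position: [522.2, -126.8, 150.8]
tcp_rot: [0.0, 0.817, 0.576, 0.0]
contact_force: [-1.5, 0.8, -1.3]
opening: -0.001
```

Emit:
arm_command([
  [[0.9,-0.3,0],[0,0,0],0],
  [[0,0,0],[0,0,0],0],
])

```text
clock: 14.0
position: [522.7, -127.0, 150.7]
tcp_rot: [-0.0, 0.817, 0.576, -0.0]
contact_force: [-2.7, 1.2, -1.5]
opening: 0.004
```

Emit:
arm_command([
  [[0.9,-0.3,0],[0,0,0],0],
  [[0,0,0],[0,0,0],0],
])

```text
clock: 14.2
position: [523.2, -127.2, 150.6]
tcp_rot: [-0.001, 0.817, 0.576, -0.001]
contact_force: [-4.4, 1.6, -0.6]
opening: 0.001
```

Emit:
arm_command([
  [[0.9,-0.3,0],[0,0,0],0],
  [[0,0,0],[0,0,0],0],
])

```text
clock: 14.4
position: [523.5, -127.2, 150.5]
tcp_rot: [-0.001, 0.817, 0.576, -0.001]
contact_force: [-6.8, 2.2, 1.8]
opening: -0.001
```

```bash
python3 look.py 17 52 -37
```

```text
t 14.4 tcp [ 523.5 -127.2  150.5] local [ 23.5 -35.6] F [-6.8  2.2  1.8] Floc [-7.1 -0.2]
side [ 550.9 -137.9  190.7] 137 KNOB local [ 53.  -36.4]
top [ 549.8 -138.1  189.9] 0 KNOB local [ 52. -37.]
```

Emit:
arm_command([
  [[-6,2.1,0],[0,0,0],0],
  [[-14,5,0],[0,0,0],0],
  [[-19,7,0],[0,0,0],0],
  [[-19,7,0],[0,0,0],0],
  [[-10,5,30],[0,0,0],0],
])

```text
clock: 15.0
position: [454.0, -101.0, 178.9]
tcp_rot: [-0.001, 0.817, 0.576, -0.002]
contact_force: [0.7, 0.0, 0.5]
opening: 0.001
```

Emit:
arm_command([
  [[0,10,40],[0,0,0],0],
  [[0,20,40],[0,0,0],0],
  [[0,40,10],[0,0,0],0],
  [[0,40,0],[0,0,0],0],
  [[0,40,0],[0,0,0],0],
])

```text
clock: 15.5
position: [458.2, 50.0, 272.5]
tcp_rot: [0.001, 0.817, 0.576, 0.003]
contact_force: [-0.2, -0.8, 0.0]
opening: -0.002
```

Emit:
arm_command([
  [[-5,45,0],[0,0,0],0],
  [[-5,45,0],[0,0,0],0],
  [[0,45,0],[0,0,0],0],
  [[0,0,0],[0,0,0],0],
  [[0,0,0],[0,0,0],0],
])

```text
clock: 16.0
position: [447.4, 184.2, 271.1]
tcp_rot: [0.0, 0.817, 0.577, 0.001]
contact_force: [-0.4, -0.7, 1.2]
opening: 0.004
```

```bash
python3 look.py 18 52 -37
```

```text
t 16.0 tcp [447.4 184.2 271.1] local [-152.8  232.1] F [-0.4 -0.7  1.2] Floc [-0.1 -0.8]
side [ 551.4 -137.8  189.8] 165 KNOB local [ 53.4 -36.2]
top [ 550.1 -138.   189.5] 279 KNOB local [ 52.2 -36.8]
```

View pics/side18.png

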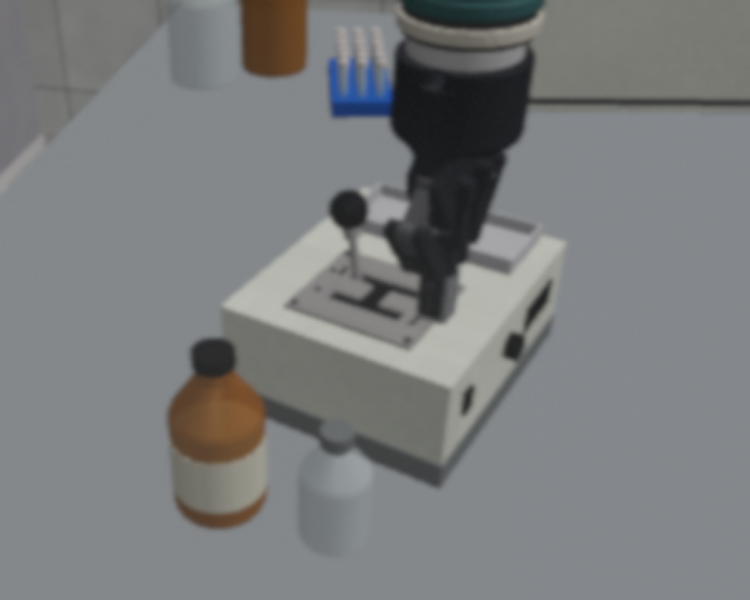

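View pics/top18.png

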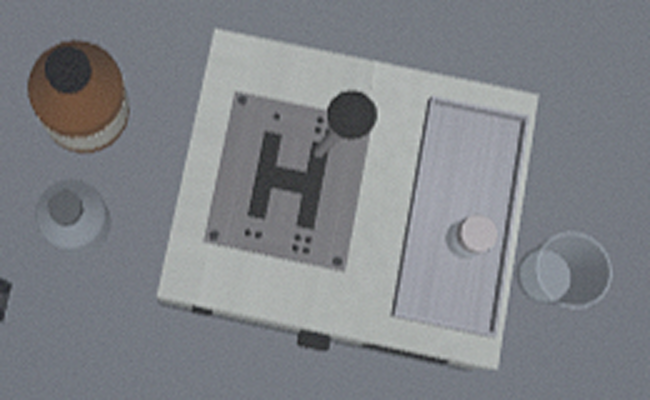

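The final pictures show the knob at the far right: top crop (352,114), side crop (348,209). The stem is at the end of the three-pip slot, the jar, bottles and beaker are where they were, and the arm is clear.

```bash
python3 -c "
from bench import *
print(hand_in())"
```

```text
the job is handed in; nothing more can be done
None
```

The vial shaker's lever is in third gear, fully home in the far right slot (three pips), and I handed the job in at about 16 s. With the fingers shut and no gripping, I pushed the lever from the near left slot to the middle channel. From there I pushed it right to the side stop, then forward to the end stop; it was never in the fourth slot.

**Last checks:**
- **Lever position:** the knob measured (+52, −37) mm from the gate centre in the top view and (+53, −36) mm in the side view. About (+52, −37) is expected when fully home.
- **End stop:** the push force rose to about 7 N there.
- **After backing off:** the lever stayed put and the arm was touching nothing.
- **Bystanders:** in the final top view the jar, both bottles and the beaker look to be where they started. I compared these by eye only.

**What disagreed:** in the side images the fingertips were about 25 mm above the reported TCP height. Because of this, my first push rode up on top of the knob with about 26 N upward force on the tool. I backed off, lowered the tool and pushed again. From then on forces stayed at about 3 N or less until the end stop. I don't know what causes the height difference.

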